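Weed out the worn rubbing stone

TASK

One of the three rubbing stones on the kiln shelf slab has worn smooth underneath. Draw each stone along the slab, without lifting it, until it rests against the wooden ledge, feeling how hard it drags; then put the smooth one flat in the plywood tray and leave the two gritty ones on the slab against the ledge. Be gentle: do not press the stones hard, ram them or drop them, and leave the bowl, pot, dish and kiln props around them where they are.

Things in the scene. Friction and masses are not known exactly. Their poses are not given: they have to be found in the camera images.
- slab: fixed kiln shelf slab, pale stoneware, 320 mm (x) by 340 mm (y), 16 mm thick; origin at the centre of its underside, on the table. The three stones start side by side on it, about 100 mm apart along its y, their length within 0.12 rad of its x. Against the ledge a stone's centre is at x = -95 mm in this frame
- ledge (a point): middle of the ledge's foot: where its inner face meets the slab's top (at x = -140 mm, 16 mm above the slab's origin), same axes as the slab. The ledge is a wooden strip along the slab's whole -x edge, the one nearest the robot, 20 mm wide, standing 20 mm above the slab's top
- stone_a (a point): one of three look-alike rubbing stones, 380 to 460 g: dark grey block 90 (x) x 60 (y) x 24 mm with an upright wooden grip bar across its middle, 20 (x) x 54 (y) x 36 mm, 60 mm high in all. This point is its centre, 30 mm above its underside; z up. The unseen sole is gritty or worn smooth: sliding on the slab under its own weight it drags with 2.5 to 4.1 N (0.7 to 0.9 of the load on it) if gritty, 0.5 to 1 N (0.15 to 0.21 of it) if worn
- stone_b (a point): one of three look-alike rubbing stones, 380 to 460 g: dark grey block 90 (x) x 60 (y) x 24 mm with an upright wooden grip bar across its middle, 20 (x) x 54 (y) x 36 mm, 60 mm high in all. This point is its centre, 30 mm above its underside; z up. The unseen sole is gritty or worn smooth: sliding on the slab under its own weight it drags with 2.5 to 4.1 N (0.7 to 0.9 of the load on it) if gritty, 0.5 to 1 N (0.15 to 0.21 of it) if worn
- stone_c (a point): one of three look-alike rubbing stones, 380 to 460 g: dark grey block 90 (x) x 60 (y) x 24 mm with an upright wooden grip bar across its middle, 20 (x) x 54 (y) x 36 mm, 60 mm high in all. This point is its centre, 30 mm above its underside; z up. The unseen sole is gritty or worn smooth: sliding on the slab under its own weight it drags with 2.5 to 4.1 N (0.7 to 0.9 of the load on it) if gritty, 0.5 to 1 N (0.15 to 0.21 of it) if worn
- tray: fixed open plywood tray beside the slab, left or right of it, 190 mm (x) by 150 mm (y) outside, 40 mm high, walls and floor 6 mm thick, empty; origin at the centre of its underside, on the table
- bowl: leave alone: scalloped clay bowl, 150 mm wide and 93 mm high, on the table on the other side of the slab from the tray; origin at the centre of its underside
- prop_l: leave alone: upright kiln prop, a pale cylinder 26 mm across and 38 mm high, standing on the slab near its far edge; origin at the centre of its underside
- prop_r: leave alone: another such kiln prop
- pinch_pot: leave alone: clay pot 64 mm wide, 55 mm high, on the table between the robot and the tray or the bowl; origin at the centre of its underside
- slip_dish: leave alone: brown dish 72 mm wide, 30 mm high, on the table between the robot and the tray or the bowl; origin at the centre of its underside
Things that resemble listed ones, but are neither listed nor needed, are in the scene too. What is shaped like the part that bears stone_b but orange or red is not meant.

How it is judged:
By the outcome, as a careful person would: the job done as asked, in the order asked, and still so for the second after the job is handed in, with the robot touching nothing.
It also fails if it takes over 72 s, if anything falls off the work surface, if the arm or the gripper's body presses on something with over 40 N, if the wrist force passes 120 N, or if a joint passes its speed limit or range.

ROBOT

A 6-joint arm with a two-finger parallel gripper is mounted at the origin on the work surface. World frame = base frame: x ahead of the robot, y to its left, z up, the work surface at z = 0. Lengths are in mm, angles in rad, forces in N, time in s.
With the tool pointing down it reaches from about 400 to 925 mm from the base axis. Payload 12.5 kg.
Tool frame: the origin (TCP) lies at the very end of the fingers, on their centre line; the grasp point (between the pads) lies 19 mm behind it (ctrl.pinch_z is the distance from the TCP to the grasp point, in mm); z points along the fingers, y is the line along which they close (so a half turn about z gives the same grasp; the last joint's range is limited). The gripper opens to 95 mm and grips with 3 to 60 N. Pads are 20 mm wide; open, the fingers measure 119 mm over their backs; the gripper's body (75 mm by 180 mm) begins 59 mm behind the grasp point.
Start: joints at [0.996, 0.491, 1.559, -0, 1.092, -0.106], TCP at [282.372, 557.595, 214.661] pointing down, gripper open.
Joint ranges: [-3.1, 3.1], [-0.84, 2.19], [0.05, 2.79], [-1.13, 4.28], [0.06, 2.93], [-2.69, 2.69]. Speed limits (rad/s): [2.22, 2.22, 2.79, 3.14, 3.14, 3.14].

INTERFACE

Orientations are given as a 3x3 rotation matrix whose columns are the frame's x, y, z axes.
In Python, from cell import ctrl, viewer gives the robot as it stands.
- The arm moves only by the tool send_rows, never from a script. Its argument "increments" is a list of rows, each an object with "offset": the shift along the tool's x, y, z normalised to -1 to 1, where 1 is 0.03 m, a list of three; "yaw": the turn about the tool's z normalised to -1 to 1, where 1 is 0.15 rad; "grip": the closure, from -1 (fully open) to 1 (shut). A call has 1 to 20 rows; each row shifts and turns the commanded pose from where the row before left it, along the tool's axes as they then stand; what a row does not reach is not made up. A row lasts 1/10 s, in which the tool goes at most 50 mm and 8.59 degrees, less where a joint would pass 70% of its speed; a pose out of reach is approached as far as the arm can. A call with a number of a shift or a turn outside -1 to 1 is refused whole. A call with a gripper value outside its range is refused whole. The fingers move at their own pace and stop on an object; the grip force is fixed at half the most. Time passes only in rows, so rows that do not move let the fingers close. It gives the time, the measured TCP pose, the force, the opening and the grip force at its end, in the units of the state.
- ctrl.observe(): the state, without advancing time (a new reading comes with each control period).
- viewer.get_image(name): name is "scene" or "top" or "wrist"; returns the picture (384x512x3 uint8, blue, green, red); there is no depth.
- viewer.camera_params(name): a dict with "vertical_fov" (degrees; the focal length in pixels is half the picture's height over the tangent of half this angle, whatever the lens; pixels are square), "cx", "cy" (the principal point, pixels), "R" (3x3) and "t" (3): a world point X has camera coordinates R X + t. Camera axes: x right, y down, z forward; pixel columns grow to the right and rows downward; lengths in mm; the calibration is good to about 2 mm. A picture is of the moment at which its call begins: read the wrist's pose just before it. camera_params takes no time and is no camera call; for the wrist camera it gives the pose at the moment of the call.
- ctrl.close_job(): hands the job in; it is judged then, once.
The state is a dict: "t": time; "joint_pos": joint angles; "qvel": joint speeds; "joint_efforts": joint torques, N m; "eef_pos": TCP position; "ee_rot": TCP orientation; "contact_force": force on the tool from outside, world axes, zero at the start; "wrist_torque": the same for the moment, N m; "grip_width": opening from 0.0 (shut) to 1.0 (fully open); "gripper_force": force on a finger pad.
Only numpy, scipy, OpenCV 4.12 (cv2) and the standard library are available. Lean on these libraries where they do the work, as an engineer would, in place of code of your own. Each camera call takes 0.05 s, during which the arm holds its last target. There are 200 camera calls.

## Working session

There is one attempt and no reset: what is moved stays moved. The work goes in short steps, Python scripts to look and compute and a tool call to move; the robot and the scene stay as the last step left them, time stands still between calls to the robot, and variables do not carry over. Pictures are saved under pics/ and viewed, at most 10 in all, crops included, and the job is handed in when it is done.

Besides the shell and the picture viewer there is one more tool, called after "Request:" by a JSON object that holds its "name" and its "arguments". send_rows: Moves the arm, as the interface text tells. Scaled input: -1 to 1 covers 0.03 m each way for a shift and 0.15 rad each way for a turn. Its arguments: {"type":"object","properties":{"increments":{"type":"array","items":{"type":"object","properties":{"offset":{"type":"array","items":{"type":"number"}},"yaw":{"type":"number"},"grip":{"type":"number"}}}}},"required":["increments"]}

```bash
mkdir -p pics; ls; python3 - <<'E'
from cell import ctrl, viewer
import cv2, numpy as np
np.set_printoptions(precision=4,suppress=True)
o=ctrl.observe(); print({k:o[k] for k in('t','eef_pos','ee_rot','contact_force','grip_width')})
for n in('scene','top'):
    im=viewer.get_image(n); cv2.imwrite(f'pics/{n}0.png',im); print(n,viewer.camera_params(n))
E
```

```text
pics
{'t': 0.0, 'eef_pos': array([282.2335, 557.3715, 214.0386]), 'ee_rot': array([[-0.8921,  0.4518, -0.0006],
       [ 0.4518,  0.8921, -0.001 ],
       [ 0.0001, -0.0011, -1.    ]]), 'contact_force': array([-0.1882, -0.0465,  0.3392]), 'grip_width': 0.9978790857315782}
scene {'vertical_fov': 57.96015331430856, 'cx': 257.1524894612713, 'cy': 194.30035804709524, 'R': array([[-0.5346,  0.8451,  0.0033],
       [ 0.6986,  0.4441, -0.561 ],
       [-0.4755, -0.2976, -0.8278]]), 't': array([ 299.1925, -321.6934, 1209.6814])}
top {'vertical_fov': 45.879863280071554, 'cx': 260.83227416157973, 'cy': 191.68217469307797, 'R': array([[ 0.0208, -0.9997, -0.0114],
       [-0.9917, -0.0192, -0.1268],
       [ 0.1265,  0.014 , -0.9919]]), 't': array([ -17.8719,  508.8136, 1521.1971])}
```

View pics/scene0.png

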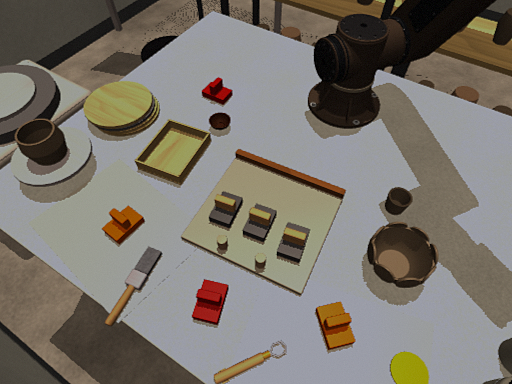

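View pics/top0.png

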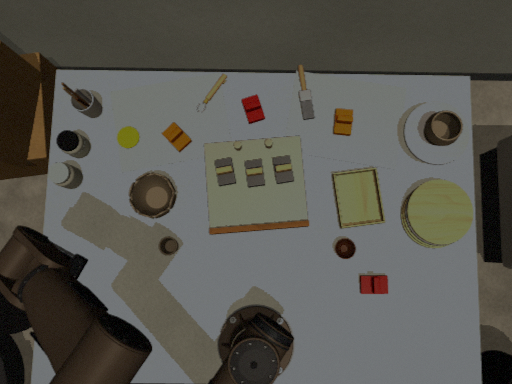

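The scene picture shows the slab at about (265,220) with three dark grey stones at (226,208), (259,222) and (294,242). The top picture shows the same stones at (225,171), (255,172) and (284,169), the tray at (358,198), the ledge along (210,229)-(308,224), and the props at (238,145) and (268,143). The orange and red look-alikes, at (176,137), (253,109), (343,122) and (374,285), are off the slab and are not meant. I'll confirm this in one enlarged crop.

```bash
python3 - <<'E'
import cv2
im=cv2.imread('pics/top0.png')[128:243,195:395]
cv2.imwrite('pics/crop1.png',cv2.resize(im,None,fx=4,fy=4,interpolation=cv2.INTER_CUBIC))
E
```

```text
(no output)
```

View pics/crop1.png

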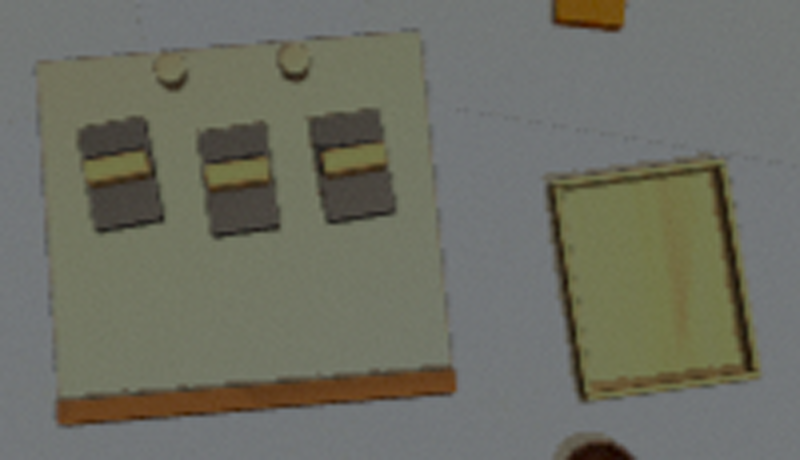

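The crop confirms three dark grey stones with light wooden bars on the slab, at crop pixels (121,175), (239,180) and (352,166). They match the description, and the orange or red ones do not. The tray's rim corners are at about (547,180), (721,158), (759,376) and (586,400).

```bash
cat > h.py <<'E'
import numpy as np, cv2
from cell import ctrl, viewer
np.set_printoptions(precision=3,suppress=True)
def ray(P,uv,z):
    R=np.array(P['R']);t=np.array(P['t']);f=192/np.tan(np.radians(P['vertical_fov']/2))
    uv=np.atleast_2d(uv); d=np.c_[(uv[:,0]-P['cx'])/f,(uv[:,1]-P['cy'])/f,np.ones(len(uv))]@R
    C=-R.T@t; return C+d*((z-C[2])/d[:,2])[:,None]
def proj(P,X):
    R=np.array(P['R']);t=np.array(P['t']);f=192/np.tan(np.radians(P['vertical_fov']/2))
    c=np.atleast_2d(X)@R.T+t; return c[:,:2]/c[:,2:]*f+[P['cx'],P['cy']]
E
python3 - <<'E'
from h import *
P=viewer.camera_params('top')
def w(c,z): return ray(P,(np.array(c)+.5)/4-.5+[195,128],z)[:,:2]
s=w([(38,63),(419,31)],16); print('slabfar',s,np.linalg.norm(s[0]-s[1]))
n=w([(59,425),(455,393)],0); print('ledge outer bottom z0',n)
print('ledge top outer z36',w([(57,402),(452,370)],36))
tr=w([(547,180),(721,158),(759,376),(586,400)],40);print('tray',tr,tr.mean(0))
for nm,top,bar in(('L',[(79,128),(147,118),(162,218),(97,228)],[(83,160),(148,150),(150,170),(87,180)]),('M',[(198,131),(266,122),(279,226),(213,234)],[(205,167),(268,158),(270,179),(208,189)]),('R',[(308,119),(379,109),(395,211),(327,220)],[(321,152),(383,143),(387,163),(325,173)])):
    a=w(top,40);b=w(bar,76);ax=(a[0]+a[1]-a[2]-a[3])/2
    print(nm,a.mean(0),b.mean(0),np.linalg.norm(ax),'yaw',np.arctan2(ax[1],ax[0]),'bar dy yaw',(lambda v:np.arctan2(-v[0],v[1]))(b[0]+b[3]-b[1]-b[2]))
u=(s[0]-s[1])/340
print('slab yaw', np.arctan2(-u[0],u[1]))
print('wrist',viewer.camera_params('wrist'))
E
```

```text
slabfar [[ 678.362  195.346]
 [ 713.13  -138.66 ]] 335.81087597820266
ledge outer bottom z0 [[ 362.62   167.736]
 [ 397.169 -174.096]]
ledge top outer z36 [[ 380.826  165.603]
 [ 414.617 -168.102]]
tray [[ 578.431 -247.59 ]
 [ 600.304 -396.099]
 [ 414.478 -425.956]
 [ 391.359 -280.56 ]] [ 496.143 -337.551]
L [577.804 116.879] [578.158 117.191] 88.29080370316632 yaw 0.19195754721323952 bar dy yaw 0.176124476354724
M [575.153  15.783] [573.053  15.839] 90.72244136772605 yaw 0.15520956107992756 bar dy yaw 0.17177657345167643
R [588.699 -80.994] [588.037 -81.186] 89.45250674923001 yaw 0.18302708610816773 bar dy yaw 0.17298329899761658
slab yaw 0.10371922724809715
wrist {'vertical_fov': 68.78017601424976, 'cx': 258.0028050767248, 'cy': 189.98649649339168, 'R': array([[ 0.452,  0.892, -0.   ],
       [ 0.859, -0.435,  0.27 ],
       [ 0.241, -0.122, -0.963]]), 't': array([-624.426,  -28.38 ,  392.07 ])}
```

Request:
{"name": "send_rows", "arguments": {"increments": [{"offset":[0,0,0],"yaw":1,"grip":-1},{"offset":[0,0,0],"yaw":1,"grip":-1},{"offset":[0,0,0],"yaw":1,"grip":-1},{"offset":[0,0,0],"yaw":1,"grip":-1},{"offset":[0,0,0],"yaw":1,"grip":-1},{"offset":[0,0,0],"yaw":1,"grip":-1},{"offset":[0,0,0],"yaw":0.18,"grip":-1}]}}

```text
t: 0.8
eef_pos: [282.3, 557.5, 214.3]
ee_rot: [[-0.171, 0.985, -0.0], [0.985, 0.171, -0.0], [-0.0, -0.0, -1.0]]
contact_force: [-0.3, 0.3, 0.2]
grip_width: 0.997
gripper_force: 0.0
```

Request:
{"name": "send_rows", "arguments": {"increments": [{"offset":[-0.9,0.4,0],"yaw":0,"grip":-1},{"offset":[-0.9,0.4,0],"yaw":0,"grip":-1},{"offset":[-0.9,0.4,0],"yaw":0,"grip":-1},{"offset":[-0.9,0.4,0],"yaw":0,"grip":-1},{"offset":[-0.9,0.4,0],"yaw":0,"grip":-1},{"offset":[-0.9,0.4,0],"yaw":0,"grip":-1},{"offset":[-0.9,0.4,0],"yaw":0,"grip":-1},{"offset":[-0.9,0.4,0],"yaw":0,"grip":-1},{"offset":[-0.9,0.4,0],"yaw":0,"grip":-1},{"offset":[-0.9,0.4,0],"yaw":0,"grip":-1},{"offset":[-0.9,0.4,0],"yaw":0,"grip":-1},{"offset":[-0.9,0.4,0],"yaw":0,"grip":-1},{"offset":[-0.9,0.4,0],"yaw":0,"grip":-1},{"offset":[-0.9,0.4,0],"yaw":0,"grip":-1},{"offset":[-0.9,0.4,0],"yaw":0,"grip":-1},{"offset":[-0.9,0.4,0],"yaw":0,"grip":-1},{"offset":[-0.9,0.4,0],"yaw":0,"grip":-1},{"offset":[-0.9,0.4,0],"yaw":0,"grip":-1},{"offset":[0,0,0],"yaw":0,"grip":-1},{"offset":[0,0,0],"yaw":0,"grip":-1}]}}

```text
t: 2.8
eef_pos: [579.5, 116.3, 214.3]
ee_rot: [[-0.175, 0.985, -0.001], [0.985, 0.175, 0.0], [0.0, -0.001, -1.0]]
contact_force: [-0.1, 0.7, 0.5]
grip_width: 1.002
gripper_force: 0.0
```

```bash
python3 - <<'E'
from h import *
o=ctrl.observe();print(o['t'],o['eef_pos'],o['ee_rot'],o['contact_force'])
P=viewer.camera_params('wrist');im=viewer.get_image('wrist');print(P)
# predicted top-face outline of left stone for comparison
cv2.imwrite('pics/w1raw.png',im)
for nm,c,y in(('L',(578,117),.18),('M',(574.1,15.8),.165),('R',(588.3,-81.1),.178)):
    ex=np.array([np.cos(y),np.sin(y)]);ey=np.array([-ex[1],ex[0]])
    for hx,hy,z in((45,30,40),(10,27,76)):
        q=[np.r_[c+a*hx*ex+b*hy*ey,z] for a,b in((1,1),(1,-1),(-1,-1),(-1,1))]
        cv2.polylines(im,[np.int32(proj(P,q))],True,(255,0,255),1)
cv2.imwrite('pics/w1.png',im)
E
```

```text
2.8 [579.528 116.349 214.285] [[-0.175  0.985 -0.001]
 [ 0.985  0.175  0.   ]
 [ 0.    -0.001 -1.   ]] [-0.106  0.665  0.482]
{'vertical_fov': 68.78017601424976, 'cx': 258.0028050767248, 'cy': 189.98649649339168, 'R': array([[ 0.985,  0.175, -0.   ],
       [ 0.168, -0.948,  0.269],
       [ 0.047, -0.265, -0.963]]), 't': array([-588.976,  -16.832,  395.595])}
```

View pics/w1.png

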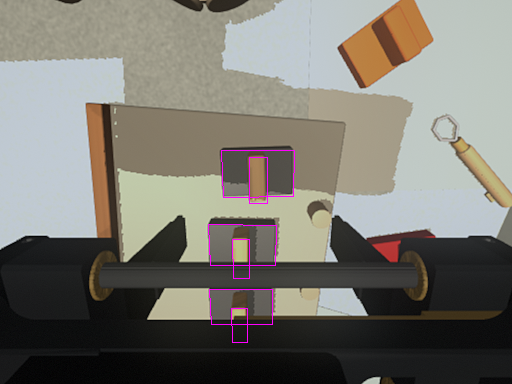

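The overlay fits the left stone (222..296, 146..195) to within about 3 px, and the yaw and x match. I'll descend on its bar.

Request:
{"name": "send_rows", "arguments": {"increments": [{"offset":[0.07,0,1],"yaw":0,"grip":-1},{"offset":[0,0,1],"yaw":0,"grip":-1},{"offset":[0,0,1],"yaw":0,"grip":-1},{"offset":[0,0,1],"yaw":0,"grip":-1},{"offset":[0,0,0.8],"yaw":0,"grip":-1},{"offset":[0,0,0.5],"yaw":0,"grip":-1},{"offset":[0,0,0.3],"yaw":0,"grip":-1},{"offset":[0,0,0],"yaw":0,"grip":-1},{"offset":[0,0,0],"yaw":0,"grip":-1}]}}

```text
t: 3.75
eef_pos: [579.5, 119.2, 47.3]
ee_rot: [[-0.175, 0.985, 0.001], [0.985, 0.175, 0.0], [0.0, 0.001, -1.0]]
contact_force: [0.5, 0.0, 0.1]
grip_width: 0.999
gripper_force: 0.0
```

Request:
{"name": "send_rows", "arguments": {"increments": [{"offset":[0,0,0],"yaw":0,"grip":0.4},{"offset":[0,0,0],"yaw":0,"grip":0.5},{"offset":[0,0,0],"yaw":0,"grip":0.6},{"offset":[0,0,0],"yaw":0,"grip":0.7},{"offset":[0,0,0],"yaw":0,"grip":0.8},{"offset":[0,0,0],"yaw":0,"grip":1},{"offset":[0,0,0],"yaw":0,"grip":1},{"offset":[0,0,0],"yaw":0,"grip":1}]}}

```text
t: 4.55
eef_pos: [579.3, 118.7, 46.6]
ee_rot: [[-0.174, 0.985, -0.0], [0.985, 0.174, 0.0], [0.0, -0.0, -1.0]]
contact_force: [0.3, -1.5, 0.2]
grip_width: 0.387
gripper_force: 0.0
```

Request:
{"name": "send_rows", "arguments": {"increments": [{"offset":[0,0,0],"yaw":0,"grip":1},{"offset":[0,0,0],"yaw":0,"grip":1},{"offset":[0,0,0],"yaw":0,"grip":1},{"offset":[0,0,0],"yaw":0,"grip":1},{"offset":[0,0,0],"yaw":0,"grip":1}]}}

```text
t: 5.05
eef_pos: [578.7, 118.7, 46.6]
ee_rot: [[-0.174, 0.985, -0.001], [0.985, 0.174, -0.0], [0.0, -0.001, -1.0]]
contact_force: [-4.7, -0.0, 3.1]
grip_width: 0.211
gripper_force: 29.9
```

Request:
{"name": "send_rows", "arguments": {"increments": [{"offset":[0,-0.1,0],"yaw":0.16,"grip":1},{"offset":[0,-0.1,0],"yaw":0.16,"grip":1},{"offset":[0,-0.2,0],"yaw":0.16,"grip":1},{"offset":[0,-0.2,0],"yaw":0,"grip":1},{"offset":[0,-0.2,0],"yaw":0,"grip":1},{"offset":[0,-0.2,0],"yaw":0,"grip":1},{"offset":[0,-0.2,0],"yaw":0,"grip":1},{"offset":[0,-0.2,0],"yaw":0,"grip":1}]}}

```text
t: 5.85
eef_pos: [537.0, 113.8, 46.6]
ee_rot: [[-0.103, 0.995, -0.0], [0.995, 0.103, 0.0], [0.0, -0.0, -1.0]]
contact_force: [1.6, -0.4, -1.9]
grip_width: 0.208
gripper_force: 29.9
```

Request:
{"name": "send_rows", "arguments": {"increments": [{"offset":[0,-0.2,0],"yaw":0,"grip":1},{"offset":[0,-0.2,0],"yaw":0,"grip":1},{"offset":[0,-0.2,0],"yaw":0,"grip":1},{"offset":[0,-0.2,0],"yaw":0,"grip":1}]}}

```text
t: 6.25
eef_pos: [513.2, 111.4, 46.6]
ee_rot: [[-0.103, 0.995, -0.0], [0.995, 0.103, 0.0], [0.0, -0.0, -1.0]]
contact_force: [1.2, 1.0, -2.0]
grip_width: 0.21
gripper_force: 29.9
```

Request:
{"name": "send_rows", "arguments": {"increments": [{"offset":[0,0,0],"yaw":0,"grip":0.46},{"offset":[0,0,0],"yaw":0,"grip":0.46},{"offset":[0,0,0],"yaw":0,"grip":0.46},{"offset":[0,-0.1,0],"yaw":0,"grip":0.46},{"offset":[0,-0.1,0],"yaw":0,"grip":0.46},{"offset":[0,-0.15,0],"yaw":0,"grip":0.46},{"offset":[0,-0.15,0],"yaw":0,"grip":0.46},{"offset":[0,-0.15,0],"yaw":0,"grip":0.46},{"offset":[0,-0.15,0],"yaw":0,"grip":0.46}]}}

```text
t: 7.15
eef_pos: [489.5, 108.9, 46.7]
ee_rot: [[-0.103, 0.995, 0.0], [0.995, 0.103, 0.0], [0.0, 0.0, -1.0]]
contact_force: [2.0, 0.7, -1.6]
grip_width: 0.265
gripper_force: 1.2
```

Request:
{"name": "send_rows", "arguments": {"increments": [{"offset":[0,-0.15,0],"yaw":0,"grip":0.46},{"offset":[0,-0.15,0],"yaw":0,"grip":0.46}]}}

```text
t: 7.35
eef_pos: [480.6, 108.0, 46.7]
ee_rot: [[-0.103, 0.995, 0.0], [0.995, 0.103, 0.0], [0.0, 0.0, -1.0]]
contact_force: [1.6, 1.0, -0.7]
grip_width: 0.271
gripper_force: 1.2
```

Request:
{"name": "send_rows", "arguments": {"increments": [{"offset":[0,-0.15,0],"yaw":0,"grip":0.46},{"offset":[0,-0.15,0],"yaw":0,"grip":0.46}]}}

```text
t: 7.55
eef_pos: [471.6, 107.1, 46.7]
ee_rot: [[-0.103, 0.995, 0.0], [0.995, 0.103, 0.0], [0.0, 0.0, -1.0]]
contact_force: [2.8, 0.3, -0.5]
grip_width: 0.27
gripper_force: 1.3
```

Request:
{"name": "send_rows", "arguments": {"increments": [{"offset":[0,-0.15,0],"yaw":0,"grip":0.46},{"offset":[0,-0.15,0],"yaw":0,"grip":0.46}]}}

```text
t: 7.75
eef_pos: [462.7, 106.1, 46.7]
ee_rot: [[-0.103, 0.995, 0.0], [0.995, 0.103, 0.0], [0.0, 0.0, -1.0]]
contact_force: [2.5, 0.9, -0.8]
grip_width: 0.271
gripper_force: 1.3
```

Request:
{"name": "send_rows", "arguments": {"increments": [{"offset":[0,-0.15,0],"yaw":0,"grip":0.46},{"offset":[0,-0.15,0],"yaw":0,"grip":0.46},{"offset":[0,-0.15,0],"yaw":0,"grip":0.46},{"offset":[0,-0.15,0],"yaw":0,"grip":0.46},{"offset":[0,-0.15,0],"yaw":0,"grip":0.46},{"offset":[0,-0.1,0],"yaw":0,"grip":0.46},{"offset":[0,-0.05,0],"yaw":0,"grip":0.46}]}}

```text
t: 8.45
eef_pos: [435.9, 103.4, 46.7]
ee_rot: [[-0.103, 0.995, -0.0], [0.995, 0.103, 0.0], [0.0, -0.0, -1.0]]
contact_force: [2.9, 0.5, -1.0]
grip_width: 0.269
gripper_force: 1.3
```

Request:
{"name": "send_rows", "arguments": {"increments": [{"offset":[0,-0.05,0],"yaw":0,"grip":0.46},{"offset":[0,-0.05,0],"yaw":0,"grip":0.46}]}}

```text
t: 8.65
eef_pos: [433.2, 103.1, 46.7]
ee_rot: [[-0.103, 0.995, 0.0], [0.995, 0.103, 0.0], [0.0, 0.0, -1.0]]
contact_force: [2.8, 0.3, 0.7]
grip_width: 0.272
gripper_force: 1.5
```

Request:
{"name": "send_rows", "arguments": {"increments": [{"offset":[0,-0.05,0],"yaw":0,"grip":0.46}]}}

```text
t: 8.75
eef_pos: [431.8, 102.9, 46.6]
ee_rot: [[-0.103, 0.995, 0.0], [0.995, 0.103, 0.0], [0.0, 0.0, -1.0]]
contact_force: [2.7, 0.9, -0.1]
grip_width: 0.276
gripper_force: 1.6
```

Request:
{"name": "send_rows", "arguments": {"increments": [{"offset":[0,-0.04,0],"yaw":0,"grip":0.46}]}}

```text
t: 8.85
eef_pos: [430.5, 102.8, 46.6]
ee_rot: [[-0.103, 0.995, 0.0], [0.995, 0.103, 0.0], [0.0, 0.0, -1.0]]
contact_force: [2.6, 0.1, -0.5]
grip_width: 0.271
gripper_force: 1.6
```

Request:
{"name": "send_rows", "arguments": {"increments": [{"offset":[0,-0.04,0],"yaw":0,"grip":0.46}]}}

```text
t: 8.95
eef_pos: [430.0, 102.7, 46.8]
ee_rot: [[-0.103, 0.995, 0.002], [0.995, 0.103, 0.0], [0.0, 0.002, -1.0]]
contact_force: [7.4, 1.0, -0.9]
grip_width: 0.272
gripper_force: 4.0
```

Request:
{"name": "send_rows", "arguments": {"increments": [{"offset":[0,-0.02,0],"yaw":0,"grip":0.46}]}}

```text
t: 9.05
eef_pos: [429.9, 102.7, 46.9]
ee_rot: [[-0.103, 0.995, 0.003], [0.995, 0.103, 0.0], [0.0, 0.003, -1.0]]
contact_force: [7.9, 1.9, -0.6]
grip_width: 0.272
gripper_force: 4.1
```

Request:
{"name": "send_rows", "arguments": {"increments": [{"offset":[0,0.09,0],"yaw":0,"grip":0.3},{"offset":[0,0,0],"yaw":0,"grip":0},{"offset":[0,0,-0.3],"yaw":0,"grip":-1},{"offset":[0,0,-0.7],"yaw":0,"grip":-1},{"offset":[0,0,-1],"yaw":0,"grip":-1},{"offset":[-0.55,0.73,0],"yaw":0,"grip":-1},{"offset":[-0.55,0.73,0],"yaw":0,"grip":-1},{"offset":[-0.55,0.73,0],"yaw":0,"grip":-1},{"offset":[-0.55,0.73,0],"yaw":0,"grip":-1},{"offset":[-0.55,0.73,0],"yaw":0,"grip":-1},{"offset":[-0.55,0.73,0],"yaw":0,"grip":-1},{"offset":[0,0,0],"yaw":-0.43,"grip":-1},{"offset":[0,0,0],"yaw":0,"grip":-1},{"offset":[0,0,0],"yaw":0,"grip":-1}]}}

```text
t: 10.45
eef_pos: [571.6, 18.1, 106.9]
ee_rot: [[-0.165, 0.986, -0.001], [0.986, 0.165, 0.0], [0.0, -0.001, -1.0]]
contact_force: [-0.2, -0.5, -0.1]
grip_width: 1.002
gripper_force: 0.0
```

Request:
{"name": "send_rows", "arguments": {"increments": [{"offset":[0,0.07,0.8],"yaw":0,"grip":-1},{"offset":[0,0,0.8],"yaw":0,"grip":-1},{"offset":[0,0,0.4],"yaw":0,"grip":-0.5},{"offset":[0,0,0],"yaw":0,"grip":0},{"offset":[0,0,0],"yaw":0,"grip":0.5},{"offset":[0,0,0],"yaw":0,"grip":1},{"offset":[0,0,0],"yaw":0,"grip":1},{"offset":[0,0,0],"yaw":0,"grip":1},{"offset":[0,0,0],"yaw":0,"grip":1},{"offset":[0,0,0],"yaw":0,"grip":1},{"offset":[0,0,0],"yaw":0,"grip":1},{"offset":[0,0,0],"yaw":0,"grip":1},{"offset":[0,0,0],"yaw":0,"grip":1},{"offset":[0,0,0],"yaw":0,"grip":1},{"offset":[0,0,0],"yaw":0,"grip":1}]}}

```text
t: 11.95
eef_pos: [574.3, 18.3, 46.6]
ee_rot: [[-0.167, 0.986, -0.0], [0.986, 0.167, 0.0], [0.0, -0.0, -1.0]]
contact_force: [-1.3, -0.1, 1.3]
grip_width: 0.205
gripper_force: 30.0
```

Request:
{"name": "send_rows", "arguments": {"increments": [{"offset":[0,-0.05,0],"yaw":0.14,"grip":1},{"offset":[0,-0.05,0],"yaw":0.14,"grip":1},{"offset":[0,-0.1,0],"yaw":0.15,"grip":1},{"offset":[0,-0.1,0],"yaw":0,"grip":1},{"offset":[0,0,0],"yaw":0,"grip":0.46},{"offset":[0,0,0],"yaw":0,"grip":0.46},{"offset":[0,0,0],"yaw":0,"grip":0.46},{"offset":[0,-0.1,0],"yaw":0,"grip":0.46},{"offset":[0,-0.1,0],"yaw":0,"grip":0.46},{"offset":[0,-0.15,0],"yaw":0,"grip":0.46},{"offset":[0,-0.15,0],"yaw":0,"grip":0.46},{"offset":[0,-0.15,0],"yaw":0,"grip":0.46},{"offset":[0,-0.15,0],"yaw":0,"grip":0.46}]}}

```text
t: 13.25
eef_pos: [541.2, 14.6, 46.7]
ee_rot: [[-0.103, 0.995, 0.0], [0.995, 0.103, 0.0], [0.0, 0.0, -1.0]]
contact_force: [1.8, -0.2, -1.3]
grip_width: 0.271
gripper_force: 1.1
```

Request:
{"name": "send_rows", "arguments": {"increments": [{"offset":[0,-0.15,0],"yaw":0,"grip":0.46},{"offset":[0,-0.15,0],"yaw":0,"grip":0.46},{"offset":[0,-0.15,0],"yaw":0,"grip":0.46}]}}

```text
t: 13.55
eef_pos: [527.8, 13.3, 46.6]
ee_rot: [[-0.103, 0.995, 0.0], [0.995, 0.103, 0.0], [0.0, 0.0, -1.0]]
contact_force: [1.9, 0.5, -1.9]
grip_width: 0.273
gripper_force: 1.1
```

Request:
{"name": "send_rows", "arguments": {"increments": [{"offset":[0,-0.15,0],"yaw":0,"grip":0.46},{"offset":[0,-0.15,0],"yaw":0,"grip":0.46},{"offset":[0,-0.15,0],"yaw":0,"grip":0.46}]}}

```text
t: 13.85
eef_pos: [514.3, 11.8, 46.6]
ee_rot: [[-0.103, 0.995, 0.0], [0.995, 0.103, 0.0], [0.0, 0.0, -1.0]]
contact_force: [2.4, -0.0, -0.4]
grip_width: 0.272
gripper_force: 1.1
```

Request:
{"name": "send_rows", "arguments": {"increments": [{"offset":[0,-0.15,0],"yaw":0,"grip":0.46},{"offset":[0,-0.15,0],"yaw":0,"grip":0.46},{"offset":[0,-0.15,0],"yaw":0,"grip":0.46}]}}

```text
t: 14.15
eef_pos: [500.9, 10.5, 46.6]
ee_rot: [[-0.103, 0.995, 0.0], [0.995, 0.103, 0.0], [0.0, 0.0, -1.0]]
contact_force: [2.2, -0.5, -0.8]
grip_width: 0.274
gripper_force: 1.2
```

Request:
{"name": "send_rows", "arguments": {"increments": [{"offset":[0,-0.15,0],"yaw":0,"grip":0.46},{"offset":[0,-0.15,0],"yaw":0,"grip":0.46},{"offset":[0,-0.15,0],"yaw":0,"grip":0.46},{"offset":[0,-0.15,0],"yaw":0,"grip":0.46},{"offset":[0,-0.15,0],"yaw":0,"grip":0.46},{"offset":[0,-0.15,0],"yaw":0,"grip":0.46},{"offset":[0,-0.15,0],"yaw":0,"grip":0.46},{"offset":[0,-0.15,0],"yaw":0,"grip":0.46},{"offset":[0,-0.15,0],"yaw":0,"grip":0.46},{"offset":[0,-0.15,0],"yaw":0,"grip":0.46},{"offset":[0,-0.15,0],"yaw":0,"grip":0.46},{"offset":[0,-0.1,0],"yaw":0,"grip":0.46},{"offset":[0,-0.05,0],"yaw":0,"grip":0.46}]}}

```text
t: 15.45
eef_pos: [447.2, 4.9, 46.6]
ee_rot: [[-0.103, 0.995, -0.0], [0.995, 0.103, 0.0], [0.0, -0.0, -1.0]]
contact_force: [2.3, 0.2, -1.5]
grip_width: 0.269
gripper_force: 1.1
```

Request:
{"name": "send_rows", "arguments": {"increments": [{"offset":[0,-0.05,0],"yaw":0,"grip":0.46},{"offset":[0,-0.05,0],"yaw":0,"grip":0.46}]}}

```text
t: 15.65
eef_pos: [444.6, 4.6, 46.6]
ee_rot: [[-0.103, 0.995, 0.0], [0.995, 0.103, 0.0], [0.0, 0.0, -1.0]]
contact_force: [3.0, 1.0, -1.4]
grip_width: 0.271
gripper_force: 1.2
```

Request:
{"name": "send_rows", "arguments": {"increments": [{"offset":[0,-0.04,0],"yaw":0,"grip":0.46}]}}

```text
t: 15.75
eef_pos: [443.4, 4.5, 46.6]
ee_rot: [[-0.103, 0.995, 0.0], [0.995, 0.103, 0.0], [0.0, 0.0, -1.0]]
contact_force: [2.6, -0.3, -0.9]
grip_width: 0.269
gripper_force: 1.2
```

Request:
{"name": "send_rows", "arguments": {"increments": [{"offset":[0,-0.04,0],"yaw":0,"grip":0.46}]}}

```text
t: 15.85
eef_pos: [442.2, 4.4, 46.6]
ee_rot: [[-0.103, 0.995, 0.0], [0.995, 0.103, 0.0], [0.0, 0.0, -1.0]]
contact_force: [2.3, 0.5, -0.8]
grip_width: 0.269
gripper_force: 1.2
```

Request:
{"name": "send_rows", "arguments": {"increments": [{"offset":[0,-0.04,0],"yaw":0,"grip":0.46}]}}

```text
t: 15.95
eef_pos: [441.0, 4.3, 46.6]
ee_rot: [[-0.103, 0.995, 0.0], [0.995, 0.103, 0.0], [0.0, 0.0, -1.0]]
contact_force: [2.1, 0.3, -0.6]
grip_width: 0.268
gripper_force: 1.2
```

Request:
{"name": "send_rows", "arguments": {"increments": [{"offset":[0,-0.04,0],"yaw":0,"grip":0.46}]}}

```text
t: 16.05
eef_pos: [440.2, 4.1, 46.7]
ee_rot: [[-0.103, 0.995, 0.001], [0.995, 0.103, -0.0], [-0.0, 0.001, -1.0]]
contact_force: [5.6, 2.4, -1.4]
grip_width: 0.273
gripper_force: 2.7
```

Request:
{"name": "send_rows", "arguments": {"increments": [{"offset":[0,-0.03,0],"yaw":0,"grip":0.46}]}}

```text
t: 16.15
eef_pos: [440.1, 4.0, 46.9]
ee_rot: [[-0.103, 0.995, 0.003], [0.995, 0.103, -0.0], [-0.0, 0.003, -1.0]]
contact_force: [9.1, 4.8, 0.4]
grip_width: 0.272
gripper_force: 4.5
```

Request:
{"name": "send_rows", "arguments": {"increments": [{"offset":[0,0.1,0],"yaw":0,"grip":0.3},{"offset":[0,0,0],"yaw":0,"grip":0},{"offset":[0,0,-0.3],"yaw":0,"grip":-1},{"offset":[0,0,-0.7],"yaw":0,"grip":-1},{"offset":[0,0,-1],"yaw":0,"grip":-1},{"offset":[-0.55,0.76,0],"yaw":0,"grip":-1},{"offset":[-0.55,0.76,0],"yaw":0,"grip":-1},{"offset":[-0.55,0.76,0],"yaw":0,"grip":-1},{"offset":[-0.55,0.76,0],"yaw":0,"grip":-1},{"offset":[-0.55,0.76,0],"yaw":0,"grip":-1},{"offset":[-0.55,0.76,0],"yaw":0,"grip":-1},{"offset":[0,0,0],"yaw":-0.48,"grip":-1},{"offset":[0,0,0],"yaw":0,"grip":-1},{"offset":[0,0,0],"yaw":0,"grip":-1}]}}

```text
t: 17.55
eef_pos: [587.5, -79.8, 106.9]
ee_rot: [[-0.172, 0.985, -0.001], [0.985, 0.172, 0.0], [0.0, -0.001, -1.0]]
contact_force: [-0.6, -0.8, -0.3]
grip_width: 0.999
gripper_force: 0.0
```

Request:
{"name": "send_rows", "arguments": {"increments": [{"offset":[0,0.03,0.8],"yaw":0,"grip":-1},{"offset":[0,0,0.8],"yaw":0,"grip":-1},{"offset":[0,0,0.4],"yaw":0,"grip":-0.5},{"offset":[0,0,0],"yaw":0,"grip":0},{"offset":[0,0,0],"yaw":0,"grip":0.5},{"offset":[0,0,0],"yaw":0,"grip":1},{"offset":[0,0,0],"yaw":0,"grip":1},{"offset":[0,0,0],"yaw":0,"grip":1},{"offset":[0,0,0],"yaw":0,"grip":1},{"offset":[0,0,0],"yaw":0,"grip":1},{"offset":[0,0,0],"yaw":0,"grip":1},{"offset":[0,0,0],"yaw":0,"grip":1},{"offset":[0,0,0],"yaw":0,"grip":1},{"offset":[0,0,0],"yaw":0,"grip":1},{"offset":[0,0,0],"yaw":0,"grip":1}]}}

```text
t: 19.05
eef_pos: [588.9, -79.9, 46.6]
ee_rot: [[-0.174, 0.985, -0.0], [0.985, 0.174, 0.0], [0.0, -0.0, -1.0]]
contact_force: [-0.7, 0.0, 1.0]
grip_width: 0.211
gripper_force: 30.0
```

Request:
{"name": "send_rows", "arguments": {"increments": [{"offset":[0,-0.05,0],"yaw":0.15,"grip":1},{"offset":[0,-0.05,0],"yaw":0.15,"grip":1},{"offset":[0,-0.1,0],"yaw":0.17,"grip":1},{"offset":[0,-0.1,0],"yaw":0,"grip":1},{"offset":[0,0,0],"yaw":0,"grip":0.46},{"offset":[0,0,0],"yaw":0,"grip":0.46},{"offset":[0,0,0],"yaw":0,"grip":0.46},{"offset":[0,-0.1,0],"yaw":0,"grip":0.46},{"offset":[0,-0.1,0],"yaw":0,"grip":0.46},{"offset":[0,-0.15,0],"yaw":0,"grip":0.46},{"offset":[0,-0.15,0],"yaw":0,"grip":0.46},{"offset":[0,-0.15,0],"yaw":0,"grip":0.46},{"offset":[0,-0.15,0],"yaw":0,"grip":0.46}]}}

```text
t: 20.35
eef_pos: [555.8, -83.6, 46.6]
ee_rot: [[-0.104, 0.995, 0.0], [0.995, 0.104, 0.0], [0.0, 0.0, -1.0]]
contact_force: [0.9, -0.6, -0.9]
grip_width: 0.268
gripper_force: 0.7
```

Request:
{"name": "send_rows", "arguments": {"increments": [{"offset":[0,-0.15,0],"yaw":0,"grip":0.46},{"offset":[0,-0.15,0],"yaw":0,"grip":0.46},{"offset":[0,-0.15,0],"yaw":0,"grip":0.46}]}}

```text
t: 20.65
eef_pos: [542.4, -85.0, 46.6]
ee_rot: [[-0.104, 0.995, 0.0], [0.995, 0.104, 0.0], [0.0, 0.0, -1.0]]
contact_force: [1.6, 0.0, -0.4]
grip_width: 0.27
gripper_force: 0.7
```

Request:
{"name": "send_rows", "arguments": {"increments": [{"offset":[0,-0.15,0],"yaw":0,"grip":0.46},{"offset":[0,-0.15,0],"yaw":0,"grip":0.46},{"offset":[0,-0.15,0],"yaw":0,"grip":0.46}]}}

```text
t: 20.95
eef_pos: [529.0, -86.4, 46.6]
ee_rot: [[-0.104, 0.995, 0.0], [0.995, 0.104, 0.0], [0.0, 0.0, -1.0]]
contact_force: [0.8, 1.5, -1.1]
grip_width: 0.271
gripper_force: 0.7
```

Request:
{"name": "send_rows", "arguments": {"increments": [{"offset":[0,-0.15,0],"yaw":0,"grip":0.46},{"offset":[0,-0.15,0],"yaw":0,"grip":0.46},{"offset":[0,-0.15,0],"yaw":0,"grip":0.46}]}}

```text
t: 21.25
eef_pos: [515.6, -87.8, 46.6]
ee_rot: [[-0.104, 0.995, 0.0], [0.995, 0.104, 0.0], [0.0, 0.0, -1.0]]
contact_force: [0.0, 0.2, -0.1]
grip_width: 0.271
gripper_force: 0.6
```

The right stone drags with about 0.8 N, against about 2.5 N for the other two, so it is the worn one. I'll finish drawing it to the ledge.

Request:
{"name": "send_rows", "arguments": {"increments": [{"offset":[0,-0.15,0],"yaw":0,"grip":0.46},{"offset":[0,-0.15,0],"yaw":0,"grip":0.46},{"offset":[0,-0.15,0],"yaw":0,"grip":0.46},{"offset":[0,-0.15,0],"yaw":0,"grip":0.46},{"offset":[0,-0.15,0],"yaw":0,"grip":0.46},{"offset":[0,-0.15,0],"yaw":0,"grip":0.46},{"offset":[0,-0.15,0],"yaw":0,"grip":0.46},{"offset":[0,-0.15,0],"yaw":0,"grip":0.46}]}}

```text
t: 22.05
eef_pos: [479.8, -91.6, 46.6]
ee_rot: [[-0.104, 0.995, 0.0], [0.995, 0.104, 0.0], [0.0, 0.0, -1.0]]
contact_force: [0.7, 0.4, -0.4]
grip_width: 0.27
gripper_force: 0.6
```

Request:
{"name": "send_rows", "arguments": {"increments": [{"offset":[0,-0.15,0],"yaw":0,"grip":0.46},{"offset":[0,-0.15,0],"yaw":0,"grip":0.46},{"offset":[0,-0.15,0],"yaw":0,"grip":0.46},{"offset":[0,-0.1,0],"yaw":0,"grip":0.46},{"offset":[0,-0.1,0],"yaw":0,"grip":0.46},{"offset":[0,-0.05,0],"yaw":0,"grip":0.46}]}}

```text
t: 22.65
eef_pos: [459.0, -93.8, 46.6]
ee_rot: [[-0.104, 0.995, -0.0], [0.995, 0.104, 0.0], [0.0, 0.0, -1.0]]
contact_force: [0.7, -0.4, -0.1]
grip_width: 0.271
gripper_force: 0.7
```

Request:
{"name": "send_rows", "arguments": {"increments": [{"offset":[0,-0.05,0],"yaw":0,"grip":0.46},{"offset":[0,-0.05,0],"yaw":0,"grip":0.46}]}}

```text
t: 22.85
eef_pos: [456.3, -94.1, 46.7]
ee_rot: [[-0.104, 0.995, 0.0], [0.995, 0.104, -0.0], [-0.0, 0.0, -1.0]]
contact_force: [2.1, 0.4, -1.2]
grip_width: 0.269
gripper_force: 0.8
```

Request:
{"name": "send_rows", "arguments": {"increments": [{"offset":[0,-0.04,0],"yaw":0,"grip":0.46}]}}

```text
t: 22.95
eef_pos: [455.1, -94.2, 46.7]
ee_rot: [[-0.104, 0.995, 0.0], [0.995, 0.104, 0.0], [-0.0, 0.0, -1.0]]
contact_force: [1.8, 0.0, -0.9]
grip_width: 0.27
gripper_force: 0.8
```

Request:
{"name": "send_rows", "arguments": {"increments": [{"offset":[0,-0.04,0],"yaw":0,"grip":0.46}]}}

```text
t: 23.05
eef_pos: [453.9, -94.3, 46.7]
ee_rot: [[-0.104, 0.995, 0.0], [0.995, 0.104, 0.0], [-0.0, 0.0, -1.0]]
contact_force: [1.8, 0.3, -0.8]
grip_width: 0.272
gripper_force: 0.8
```

Request:
{"name": "send_rows", "arguments": {"increments": [{"offset":[0,-0.04,0],"yaw":0,"grip":0.46}]}}

```text
t: 23.15
eef_pos: [452.7, -94.5, 46.6]
ee_rot: [[-0.104, 0.995, 0.0], [0.995, 0.104, 0.0], [0.0, 0.0, -1.0]]
contact_force: [0.8, 1.0, -1.2]
grip_width: 0.266
gripper_force: 0.8
```

Request:
{"name": "send_rows", "arguments": {"increments": [{"offset":[0,-0.04,0],"yaw":0,"grip":0.46}]}}

```text
t: 23.25
eef_pos: [451.5, -94.6, 46.6]
ee_rot: [[-0.104, 0.995, 0.0], [0.995, 0.104, 0.0], [-0.0, 0.0, -1.0]]
contact_force: [1.2, 0.7, -0.8]
grip_width: 0.27
gripper_force: 0.8
```

Request:
{"name": "send_rows", "arguments": {"increments": [{"offset":[0,-0.04,0],"yaw":0,"grip":0.46}]}}

```text
t: 23.35
eef_pos: [450.4, -94.7, 46.7]
ee_rot: [[-0.104, 0.995, 0.0], [0.995, 0.104, -0.0], [-0.0, 0.0, -1.0]]
contact_force: [4.7, -0.5, -0.4]
grip_width: 0.268
gripper_force: 3.3
```

Request:
{"name": "send_rows", "arguments": {"increments": [{"offset":[0,0,0],"yaw":0,"grip":0.46},{"offset":[0,0.09,0],"yaw":0,"grip":0.46},{"offset":[0,0,0],"yaw":0,"grip":0.6},{"offset":[0,0,0],"yaw":0,"grip":1},{"offset":[0,0,0],"yaw":0,"grip":1},{"offset":[0,0,0],"yaw":0,"grip":1},{"offset":[0,0,0],"yaw":0,"grip":1},{"offset":[0,0,0],"yaw":0,"grip":1}]}}

```text
t: 24.15
eef_pos: [453.1, -94.4, 46.6]
ee_rot: [[-0.104, 0.995, 0.0], [0.995, 0.104, 0.0], [-0.0, 0.0, -1.0]]
contact_force: [3.5, 0.5, -4.7]
grip_width: 0.205
gripper_force: 30.0
```

```bash
python3 - <<'E'
from h import *
im=viewer.get_image('top');cv2.imwrite('pics/top1.png',im)
cv2.imwrite('pics/crop2.png',cv2.resize(im[128:243,195:395],None,fx=4,fy=4,interpolation=cv2.INTER_CUBIC))
E
```

```text
(no output)
```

View pics/crop2.png

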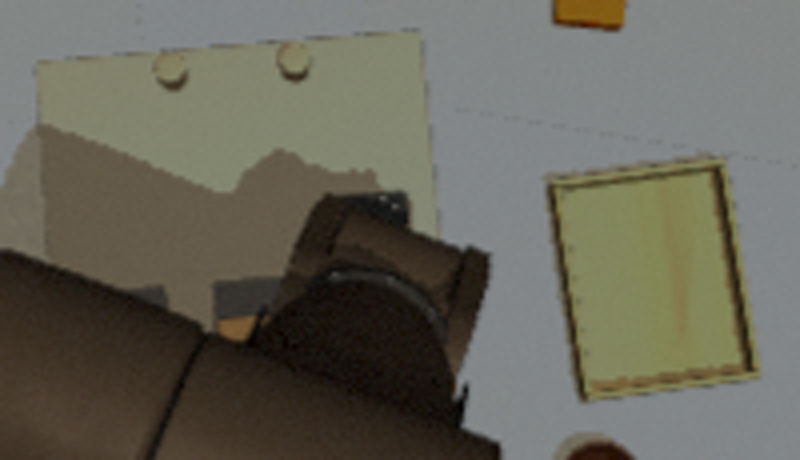

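The crop shows the props unmoved at (172,70) and (294,62), both gritty stones down at the ledge (tops visible at (150,295) and (245,300)), and the tray empty. I'll lift the worn stone and carry it.

Request:
{"name": "send_rows", "arguments": {"increments": [{"offset":[0,0,-0.2],"yaw":0,"grip":1},{"offset":[0,0,-0.4],"yaw":0,"grip":1},{"offset":[0,0,-0.5],"yaw":0,"grip":1},{"offset":[0,0,-0.5],"yaw":0,"grip":1},{"offset":[0,0,-0.4],"yaw":0,"grip":1},{"offset":[-0.3,0.05,0],"yaw":0,"grip":1},{"offset":[-0.68,0.05,0],"yaw":0,"grip":1},{"offset":[-0.68,0.05,0],"yaw":0,"grip":1},{"offset":[-0.68,0.05,0],"yaw":0,"grip":1},{"offset":[-0.68,0.05,0],"yaw":0,"grip":1},{"offset":[-0.68,0.05,0],"yaw":0,"grip":1},{"offset":[-0.68,0.05,0],"yaw":0,"grip":1},{"offset":[-0.68,0.05,0],"yaw":0,"grip":1},{"offset":[-0.68,0.05,0],"yaw":0,"grip":1},{"offset":[-0.68,0.05,0],"yaw":0,"grip":1},{"offset":[-0.68,0.05,0],"yaw":0,"grip":1},{"offset":[-0.68,0.05,0],"yaw":0,"grip":1},{"offset":[-0.38,0,0],"yaw":-0.37,"grip":1},{"offset":[0,0,0],"yaw":0,"grip":1},{"offset":[0,0,0],"yaw":0,"grip":1}]}}

```text
t: 26.2
eef_pos: [496.0, -335.9, 106.1]
ee_rot: [[-0.157, 0.988, -0.001], [0.988, 0.157, 0.001], [0.001, -0.001, -1.0]]
contact_force: [-0.4, -0.1, -4.4]
grip_width: 0.206
gripper_force: 30.0
```

```bash
python3 - <<'E'
from h import *
o=ctrl.observe();print(o['eef_pos'],o['contact_force'])
P=viewer.camera_params('wrist');im=viewer.get_image('wrist')
c=np.array([496.1,-337.5]);y=.16;ex=np.array([np.cos(y),np.sin(y)]);ey=np.array([-ex[1],ex[0]])
q=[np.r_[c+a*95*ex+b*75*ey,40] for a,b in((1,1),(1,-1),(-1,-1),(-1,1))]
cv2.polylines(im,[np.int32(proj(P,q))],True,(255,0,255),1)
cv2.imwrite('pics/w2.png',im)
E
```

```text
[ 495.956 -335.948  106.069] [-0.363 -0.104 -4.381]
```

View pics/w2.png

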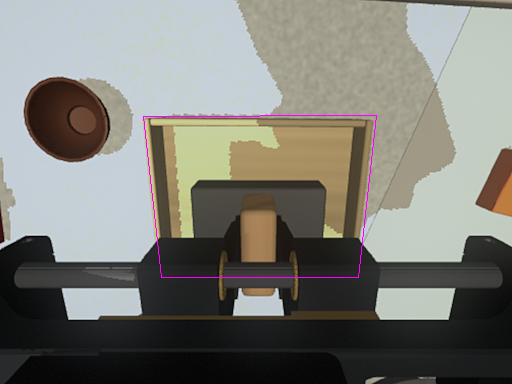

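The wrist view shows the stone (192..326, 182..) inside the tray's rim (145..376, 117..), with the outline matching. I'll lower it, slowing at the end.

Request:
{"name": "send_rows", "arguments": {"increments": [{"offset":[0,0,0.5],"yaw":0,"grip":1},{"offset":[0,0,0.5],"yaw":0,"grip":1},{"offset":[0,0,0.5],"yaw":0,"grip":1},{"offset":[0,0,0.4],"yaw":0,"grip":1},{"offset":[0,0,0.2],"yaw":0,"grip":1},{"offset":[0,0,0.1],"yaw":0,"grip":1},{"offset":[0,0,0],"yaw":0,"grip":1}]}}

```text
t: 26.95
eef_pos: [496.5, -335.9, 40.6]
ee_rot: [[-0.159, 0.987, -0.0], [0.987, 0.159, 0.0], [0.0, -0.0, -1.0]]
contact_force: [-0.1, -0.3, -4.2]
grip_width: 0.211
gripper_force: 30.0
```

Request:
{"name": "send_rows", "arguments": {"increments": [{"offset":[0,0,0.05],"yaw":0,"grip":1}]}}

```text
t: 27.05
eef_pos: [496.7, -336.2, 39.7]
ee_rot: [[-0.159, 0.987, 0.001], [0.987, 0.159, -0.001], [-0.001, 0.001, -1.0]]
contact_force: [-0.1, -0.3, -4.5]
grip_width: 0.21
gripper_force: 30.0
```

Request:
{"name": "send_rows", "arguments": {"increments": [{"offset":[0,0,0.03],"yaw":0,"grip":1}]}}

```text
t: 27.15
eef_pos: [496.6, -336.2, 38.6]
ee_rot: [[-0.159, 0.987, 0.001], [0.987, 0.159, -0.0], [-0.001, 0.001, -1.0]]
contact_force: [-1.1, -0.5, -4.1]
grip_width: 0.206
gripper_force: 30.0
```

Request:
{"name": "send_rows", "arguments": {"increments": [{"offset":[0,0,0.03],"yaw":0,"grip":1},{"offset":[0,0,0],"yaw":0,"grip":1}]}}

```text
t: 27.35
eef_pos: [496.4, -336.0, 37.4]
ee_rot: [[-0.159, 0.987, 0.0], [0.987, 0.159, -0.0], [-0.0, 0.0, -1.0]]
contact_force: [-0.1, 0.4, -4.5]
grip_width: 0.21
gripper_force: 30.0
```

Request:
{"name": "send_rows", "arguments": {"increments": [{"offset":[0,0,0.02],"yaw":0,"grip":1},{"offset":[0,0,0],"yaw":0,"grip":1}]}}

```text
t: 27.55
eef_pos: [496.4, -336.0, 36.7]
ee_rot: [[-0.159, 0.987, 0.0], [0.987, 0.159, 0.0], [0.0, 0.0, -1.0]]
contact_force: [-0.7, -0.3, -5.0]
grip_width: 0.208
gripper_force: 30.0
```

Request:
{"name": "send_rows", "arguments": {"increments": [{"offset":[0,0,0.01],"yaw":0,"grip":1},{"offset":[0,0,0],"yaw":0,"grip":1}]}}

```text
t: 27.75
eef_pos: [496.5, -336.0, 36.6]
ee_rot: [[-0.159, 0.987, 0.0], [0.987, 0.159, -0.0], [-0.0, 0.0, -1.0]]
contact_force: [-1.3, 0.1, -1.0]
grip_width: 0.211
gripper_force: 30.0
```

Request:
{"name": "send_rows", "arguments": {"increments": [{"offset":[0,0,0.01],"yaw":0,"grip":1},{"offset":[0,0,0],"yaw":0,"grip":1}]}}

```text
t: 27.95
eef_pos: [496.5, -336.0, 36.6]
ee_rot: [[-0.159, 0.987, 0.0], [0.987, 0.159, -0.0], [-0.0, 0.0, -1.0]]
contact_force: [-2.2, 0.8, 4.1]
grip_width: 0.211
gripper_force: 30.0
```

Landed. I'll release, rise and look.

Request:
{"name": "send_rows", "arguments": {"increments": [{"offset":[0,0,0],"yaw":0,"grip":0.4},{"offset":[0,0,0],"yaw":0,"grip":0},{"offset":[0,0,0],"yaw":0,"grip":-0.5},{"offset":[0,0,0],"yaw":0,"grip":-0.7},{"offset":[0,0,-0.3],"yaw":0,"grip":-0.8},{"offset":[0,0,-0.7],"yaw":0,"grip":-0.8},{"offset":[0,0,-1],"yaw":0,"grip":-0.8},{"offset":[0,0,-1],"yaw":0,"grip":-0.8},{"offset":[0,0,-1],"yaw":0,"grip":-0.8},{"offset":[0,0,-1],"yaw":0,"grip":-0.8},{"offset":[-1,0,0],"yaw":0,"grip":-0.8},{"offset":[-1,0,0],"yaw":0,"grip":-0.8},{"offset":[-1,0,0],"yaw":0,"grip":-0.8},{"offset":[-1,0,0],"yaw":0,"grip":-0.8},{"offset":[-1,0,0],"yaw":0,"grip":-0.8},{"offset":[-1,0,0],"yaw":0,"grip":-0.8},{"offset":[0,0,0],"yaw":0,"grip":-0.8}]}}

```text
t: 29.65
eef_pos: [524.7, -516.7, 186.0]
ee_rot: [[-0.157, 0.988, 0.0], [0.988, 0.157, -0.001], [-0.001, 0.0, -1.0]]
contact_force: [0.1, 0.8, -0.5]
grip_width: 0.899
gripper_force: 0.0
```

```bash
python3 - <<'E'
from h import *
im=viewer.get_image('top');cv2.imwrite('pics/top2.png',im)
cv2.imwrite('pics/crop3.png',cv2.resize(im[128:258,195:395],None,fx=4,fy=4,interpolation=cv2.INTER_CUBIC))
E
```

```text
(no output)
```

View pics/crop3.png

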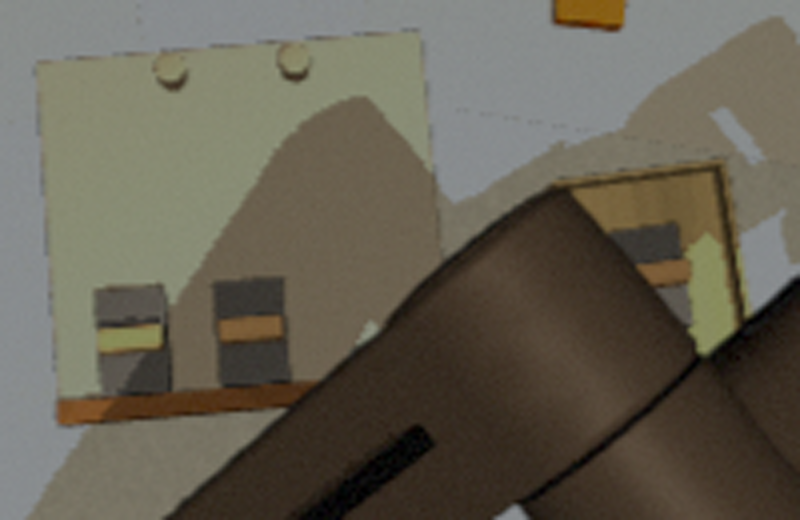

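The crop shows both gritty stones flush against the ledge (bottom edges at about (103..170,390) and (222..290,384)). The worn stone is flat in the tray at (655,270), and the props have not moved. The arm is clear, so I'll hand in.

```bash
python3 -c "
from cell import ctrl
print(ctrl.close_job())"
```

```text
the job is handed in; nothing more can be done
None
```

The smooth stone, the one on the right nearest the tray (about 0.8 N drag against about 2.5 N for the other two), lies flat in the tray; the two gritty stones rest against the ledge, and the job was handed in at about 30 s of the 72 s allowed.

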